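# Find and seat the rocking cover of the type case

### The job

Five of the six plywood covers on the type case lie firmly on full wells and rightly stand a little proud; the sixth rocks on a piece of type standing under its middle. Press lightly near an edge of one cover after another with the fingertips until you find the one that rocks, then press that one down in the middle until it is fully home, flush with the case. Do not grip or lift any cover, leave everything else where it stands, and finish clear of everything.

Things in the scene. Friction and masses are not known exactly. Their poses are not given: they have to be found in the camera images.
- case: Dark wooden type case, fixed to the bench, 217 x 317 mm and 44 mm high, six square wells in 2 rows (along its x, 100 mm apart) of 3 (along its y, 100 mm apart), 13 mm walls between. Each well is 87 mm square, with a ledge all round 14 mm below the case's top (30 mm above the bench). Origin: centre of the underside; z up.
- cover1: Loose plywood cover of a well, 84 x 84 x 14 mm, about 70 g, flat 14 mm brass dot at the middle of its top. Origin: centre of its underside; z up. All six start level and look alike, tops 50 mm above the bench, 6 mm proud of the case; any may be the rocker. Firm ones rest on packing over their whole underside and do not give. The rocker rests only on a 10 mm wide type under its middle (see joint).
- cover2: Loose plywood cover of a well, 84 x 84 x 14 mm, about 70 g, flat 14 mm brass dot at the middle of its top. Origin: centre of its underside; z up. All six start level and look alike, tops 50 mm above the bench, 6 mm proud of the case; any may be the rocker. Firm ones rest on packing over their whole underside and do not give. The rocker rests only on a 10 mm wide type under its middle (see joint).
- cover3: Loose plywood cover of a well, 84 x 84 x 14 mm, about 70 g, flat 14 mm brass dot at the middle of its top. Origin: centre of its underside; z up. All six start level and look alike, tops 50 mm above the bench, 6 mm proud of the case; any may be the rocker. Firm ones rest on packing over their whole underside and do not give. The rocker rests only on a 10 mm wide type under its middle (see joint).
- cover4: Loose plywood cover of a well, 84 x 84 x 14 mm, about 70 g, flat 14 mm brass dot at the middle of its top. Origin: centre of its underside; z up. All six start level and look alike, tops 50 mm above the bench, 6 mm proud of the case; any may be the rocker. Firm ones rest on packing over their whole underside and do not give. The rocker rests only on a 10 mm wide type under its middle (see joint).
- cover5: Loose plywood cover of a well, 84 x 84 x 14 mm, about 70 g, flat 14 mm brass dot at the middle of its top. Origin: centre of its underside; z up. All six start level and look alike, tops 50 mm above the bench, 6 mm proud of the case; any may be the rocker. Firm ones rest on packing over their whole underside and do not give. The rocker rests only on a 10 mm wide type under its middle (see joint).
- cover6: Loose plywood cover of a well, 84 x 84 x 14 mm, about 70 g, flat 14 mm brass dot at the middle of its top. Origin: centre of its underside; z up. All six start level and look alike, tops 50 mm above the bench, 6 mm proud of the case; any may be the rocker. Firm ones rest on packing over their whole underside and do not give. The rocker rests only on a 10 mm wide type under its middle (see joint).
- standing_type (a joint): Type under the rocker, pushed down by (m): 0 as found, 0.006 with the cover on its ledge, top flush with the case. It stays where pushed; it does not tell which cover. Pressing the rocker lightly near an edge tips that edge down up to 6 mm (0.15 rad); a 22 mm wide fingertip 32 mm off centre sinks 2 to 4 mm; let go, it levels. Pressed in the middle with about 11 N (up to 16 N if fast) it sinks the 6 mm home.
- sort1: Metal type, 13 x 13 x 24 mm, loose, standing on the case's middle wall at a crossing between four covers (on its +y half). Origin: centre of its foot.
- sort2: The same, on the crossing in the case's -y half. Origin: centre of its foot.
- tin_red: Ink tin with a red band, 84 mm across, 75 mm high, on the bench. Origin: centre of its underside.
- tin_blue: Ink tin with a blue band, 84 mm across, 75 mm high, on the bench. Origin: centre of its underside.
- stick: Steel composing stick (shallow tray, 55 x 200 mm along its y, 20 mm high) with a brass slide, on the bench. Origin: centre of its underside.
- brayer: Ink brayer lying on the bench: black rubber roller 40 mm across, 100 mm long along its y, wooden handle 140 mm towards -x. Origin: under the roller's middle, at bench height.
- loupe: Black and clear stand magnifier, 52 mm across, 44 mm high, on the bench. Origin: centre of its underside.
Not all that is in view belongs to the job. Leave any green or orange look-alike of the cover2 alone. Leave any orange or red look-alike of the cover1 alone.

How it is judged (in metres and radians):
On the way, in this order (a step that is already met when the one before it is completed fails the run):
1. the rocking cover is tipped by a press near its edge (more than 0.05 rad) (angle between any of cover1, cover2, cover3, cover4, cover5, cover6's own z axis and vertical above 0.05 rad), for 0.1 s.
2. the rocking cover is pressed down onto its ledge (within 1.5 mm) (value of joint standing_type above 0.0045 m), for 0.2 s.
At the end, for the whole second after the job is handed in: The type under the rocking cover is down at least 4.5 of its 6 mm; all six covers lie level (within 0.03 rad), at rest, in their own wells (within 12 mm of their start) and none higher than 1.5 mm above its height at the start; everything else lies within 20 mm of its start (value of joint standing_type above 0.0045 m and angle between each of cover1, cover2, cover3, cover4, cover5, cover6's own z axis and vertical below 0.03 rad and z of each of cover1, cover2, cover3, cover4, cover5, cover6 in the frame of case below 0.0375 m and linear speed of each of cover1, cover2, cover3, cover4, cover5, cover6 below 0.02 m/s and distance of each of cover1, cover2, cover3, cover4, cover5, cover6 from where it was at the start of the episode below 0.012 m and distance of each of sort1, sort2, tin_red, tin_blue, stick, brayer, loupe from where it was at the start of the episode below 0.02 m); the robot touches nothing.
It fails at once if a cover is lifted more than 10 mm above its height at the start (z of any of cover1, cover2, cover3, cover4, cover5, cover6 in the frame of case above 0.046 m).
It fails at once if something else is moved more than 20 mm (distance of any of sort1, sort2, tin_red, tin_blue, stick, brayer, loupe from where it was at the start of the episode above 0.02 m).
It fails at once if something else is knocked over (angle between any of sort1, sort2, tin_red, tin_blue, stick, brayer, loupe's own z axis and vertical above 0.4 rad).
It also fails if it takes over 58 s, if anything falls off the work surface, if the arm or the gripper's body presses on something with over 40 N, if the wrist force passes 120 N, or if a joint passes its speed limit or range.

### The arm

A 7-joint arm with a two-finger parallel gripper is mounted at the origin on the work surface. World frame = base frame: x ahead of the robot, y to its left, z up, the work surface at z = 0. Lengths are in m, angles in degrees, forces in N, time in s.
With the tool pointing down it reaches from about 0.425 to 0.875 m from the base axis. Payload 4.7 kg.
Tool frame: the origin (TCP) lies between the finger pads; the fingertips stand env.finger_overhang ahead of it and the grasp point (between the pads) lies 5 mm behind it (env.finger_overhang is the distance from the TCP to the fingertips, in m); z points along the fingers, y is the line along which they close (so a half turn about z gives the same grasp; the last joint's range is limited). The gripper opens to 87 mm and grips with 3 to 60 N. Pads are 19 mm wide; open, the fingers measure 117 mm over their backs; the gripper's body (75 mm by 190 mm) begins 51 mm behind the grasp point.
Start: joints at [-68.004, 18.392, -4.016, 83.108, 1.295, 78.541, -3.26], TCP at [0.235, 0.606, 0.2] pointing down, gripper open.
Joint ranges: [-163.93, 163.93], [-17.29, 119.83], [-79.2, 71.16], [3.27, 140.29], [-89.18, 269.18], [5.43, 117.66], [-154.24, 154.24]. Speed limits (degrees/s): [147.25, 147.25, 180, 180, 180, 180, 180].

### API

Orientations are given as [roll, pitch, yaw] about the fixed x, y, z axes, in that order (R = Rz(yaw) Ry(pitch) Rx(roll)).
In Python, from cell import telemetry, eyes, env, models gives the robot as it stands. The module is installed in compiled form; this text tells all that it offers.
- The arm moves only by the tool drive_tool, never from a script. Its arguments are lists of equal length, an entry for each row: "angular": the turn, a rotation vector about the tool's x, y, z in rad, a list of three; "delta_pos": the shift along the tool's x, y, z in cm, a list of three; "gripper": the finger opening in cm, from 0 to 8.7. A call has 1 to 20 rows; each row shifts and turns the commanded pose from where the row before left it, along the tool's axes as they then stand; what a row does not reach is not made up. A row lasts 1/10 s, in which the tool goes at most 50 mm and 8.59 degrees, less where a joint would pass 70% of its speed; a pose out of reach is approached as far as the arm can. A call with a gripper value outside its range is refused whole. The fingers move at their own pace and stop on an object; "squeeze" is the grip in N (left out, the last holds). Time passes only in rows, so rows that do not move let the fingers close. It gives the time, the measured TCP pose, the force, the opening and the grip force at its end, in the units of the state.
- telemetry.get_obs(): the state, without advancing time (a new reading comes with each control period).
- eyes.read_camera(name): name is "scene" or "top" or "wrist"; returns a dict with "pixels" (480x640x3 uint8, red, green, blue), "mtx" (3x3 intrinsics, pixels), "origin" and "orientation" of the camera in the world. Camera axes: x right, y down, z forward; pixel columns grow to the right and rows downward; lengths in m; the calibration is good to about 2 mm. A picture is of the moment at which its call begins. There is no depth.
- env.sign_off(): hands the job in; it is judged then, once.
Trained networks look in a picture, given as the dict that the camera call returned (one of the last four; its "shot" number tells which), for a name from the list of things; names that differ only in an ending like _2 or _b are one class to them, and where a whole thing is asked for, a point or a joint stands for the part that bears it (a point fixed in the world has none). Each returns a list of dicts, best first, with "p" (0 to 1); they miss things now and then, are a little off and sometimes report something else, mostly with a low value. They report only what shows in the picture. A call takes as long as a camera call. They do not tell look-alikes from the thing itself.
- models.search_frame(picture, target): "centre" ([column, row] in pixels, amid what is visible of it).
- models.cut_out(picture, target): "pixels" (480x640 bool, what is visible of it) and "centre" ([column, row] in pixels, amid what is visible of it).
The state is a dict: "time_s": time; "qpos": joint angles; "joint_velocities": joint speeds; "effort": joint torques, N m; "tool_pos": TCP position; "tool_rot": TCP orientation; "force": force on the tool from outside, world axes, zero at the start; "wrist_torque": the same for the moment, N m; "grip_width": finger opening in m; "grasp_force": force on a finger pad.
Only numpy, scipy, OpenCV 4.12 (cv2) and the standard library are available. Lean on these libraries where they do the work, as an engineer would, in place of code of your own. Each camera call takes 0.05 s, during which the arm holds its last target. There are 200 camera calls.

## Working session

There is one attempt and no reset: what is moved stays moved. The work goes in short steps, Python scripts to look and compute and a tool call to move; the robot and the scene stay as the last step left them, time stands still between calls to the robot, and variables do not carry over. Pictures are saved under pics/ and viewed, at most 10 in all, crops included, and the job is handed in when it is done.

Besides the shell and the picture viewer there is one more tool, called after "Call:" in YAML: its name, and indented under it one key for each argument. drive_tool: Moves the arm, as the interface text tells. Its arguments: {"type":"object","properties":{"angular":{"type":"array","items":{"type":"array","items":{"type":"number"}}},"delta_pos":{"type":"array","items":{"type":"array","items":{"type":"number"}}},"gripper":{"type":"array","items":{"type":"number"}},"squeeze":{"type":"number"}},"required":["angular","delta_pos","gripper"]}

```bash
mkdir -p pics; cat > h.py <<'E'
import numpy as np, cv2
from cell import telemetry, eyes, env, models
from scipy.spatial.transform import Rotation as R
def rot(c):
    o=np.array(c["orientation"],float)
    if o.shape==(3,3): return o
    if o.size==4: raise SystemExit(str(o))
    return R.from_euler('xyz',o,degrees=True).as_matrix()
def to_w(c,px,z):
    d=rot(c)@np.linalg.inv(c["mtx"])@np.array([px[0],px[1],1.]); o=np.array(c["origin"])
    return o+d*(z-o[2])/d[2]
def to_p(c,p):
    q=np.array(c["mtx"])@(rot(c).T@(np.array(p)-c["origin"])); return q[:2]/q[2]
E
python3 - <<'E'
from h import *
o=telemetry.get_obs(); print({k:np.round(v,3) for k,v in o.items()}, env.finger_overhang)
c=eyes.read_camera("top"); print(c["origin"],c["orientation"],c["mtx"])
cv2.imwrite("pics/top.png",c["pixels"][:,:,::-1])
s=eyes.read_camera("scene");cv2.imwrite("pics/scene.png",s["pixels"][:,:,::-1])
for n,z in dict(case=.044,cover1=.05,sort1=.068,tin_red=.075,tin_blue=.075,stick=.02,brayer=.02,loupe=.044).items():
    for d in models.search_frame(c,n)[:8]: print(n,round(d["p"],2),np.round(d["centre"],0),np.round(to_w(c,d["centre"],z),3))
E
```

```text
{'time_s': np.float64(0.0), 'qpos': array([-68.004,  18.439,  -4.015,  83.176,   1.295,  78.541,  -3.26 ]), 'joint_velocities': array([ 0.076, -0.025,  0.193,  0.064, -0.004, -0.05 , -0.044]), 'effort': array([ 0.0000e+00, -4.9129e+01, -4.0400e-01, -3.1252e+01, -6.4000e-02,
        4.4000e-02,  0.0000e+00]), 'tool_pos': array([0.235, 0.605, 0.199]), 'tool_rot': array([-1.79889e+02,  6.00000e-03,  1.58813e+02]), 'force': array([0.205, 0.082, 0.184]), 'wrist_torque': array([ 0.037, -0.008, -0.042]), 'grasp_force': np.float64(0.0), 'grip_width': np.float64(0.087)} 0.014
[ 0.19991703 -0.00801653  1.3141836 ] [-167.28545439    0.39153993  -94.46298352] [[460.32975926   0.         329.40112199]
 [  0.         460.32975926 241.26575984]
 [  0.           0.           1.        ]]
case 0.95 [332. 224.] [ 0.537 -0.033  0.044]
cover1 0.96 [422. 224.] [ 0.513 -0.286  0.05 ]
cover1 0.94 [336. 241.] [ 0.485 -0.039  0.05 ]
cover1 0.89 [370. 226.] [ 0.52 -0.14  0.05]
cover1 0.83 [361. 199.] [ 0.601 -0.121  0.05 ]
cover1 0.83 [272. 311.] [0.303 0.15  0.05 ]
cover1 0.78 [295. 208.] [0.59  0.069 0.05 ]
cover1 0.74 [238. 245.] [0.494 0.237 0.05 ]
cover1 0.68 [365. 296.] [ 0.325 -0.106  0.05 ]
tin_red 0.87 [187. 218.] [0.576 0.37  0.075]
tin_blue 0.82 [466. 270.] [ 0.369 -0.385  0.075]
stick 0.97 [179. 304.] [0.345 0.412 0.02 ]
brayer 0.81 [492. 212.] [ 0.542 -0.501  0.02 ]
brayer 0.5 [182. 306.] [0.34  0.404 0.02 ]
loupe 0.82 [439. 293.] [ 0.316 -0.311  0.044]
```

View pics/top.png

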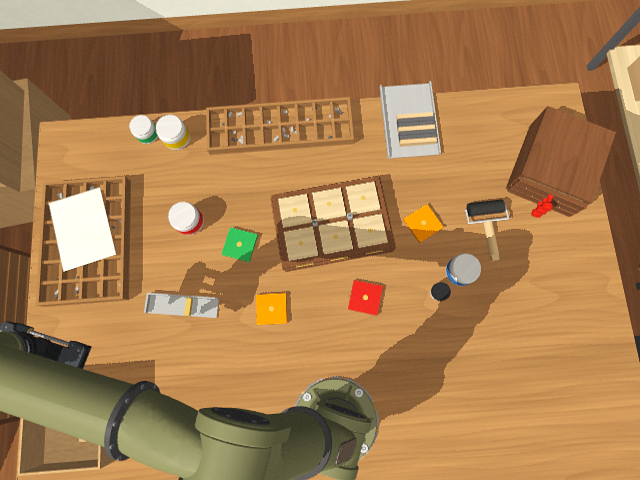

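View pics/scene.png

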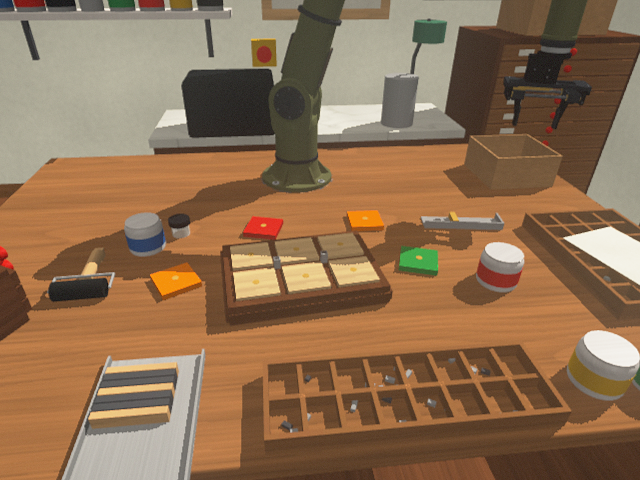

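The case sits at about pixel (332, 224), slightly turned, with sorts on the two crossings at (315, 223) and (349, 216). The red, green and orange squares around it are look-alikes. Next I fit the case grid.

```bash
cat >> h.py <<'E'
from scipy.optimize import least_squares
G=np.array([[i*.05,j*.1] for i in(-1,1) for j in(1,0,-1)])  # 0..2 case -x row (y+..y-), 3..5 +x row
def grid(x): 
    c,s=np.cos(x[2]),np.sin(x[2]); return G@np.array([[c,s],[-s,c]])+x[:2]
def fit(P,x0):
    def f(x):
        d=np.linalg.norm(P[:,None]-grid(x)[None],axis=2); return d.min(1)
    r=least_squares(f,x0,loss='soft_l1',f_scale=.005); return r.x,f(r.x)
E
python3 - <<'E'
from h import *
c=eyes.read_camera("top")
P=[]
for d in models.cut_out(c,"cover1"):
    w=to_w(c,d["centre"],.05)[:2]
    if np.linalg.norm(w-[.537,-.033])<.17 and d["p"]>.3: P.append(w); print(round(d["p"],2),w.round(3))
P=np.array(P)
# case rectangle by colour-free model: mask rect
m=models.cut_out(c,"case")[0]["pixels"].astype(np.uint8)
cnt=max(cv2.findContours(m,0,2)[0],key=cv2.contourArea)
w=np.array([to_w(c,p[0],.044)[:2] for p in cnt],np.float32); print(cv2.minAreaRect(w))
for y in(.05,.2,.3):
    x,r=fit(P,[.537,-.033,y]); print(y,x.round(3),r.round(3))
print(grid(x).round(3))
E
```

```text
0.96 [ 0.51  -0.137]
0.96 [0.49  0.059]
0.95 [ 0.606 -0.128]
0.95 [0.583 0.061]
0.83 [ 0.497 -0.038]
0.58 [ 0.594 -0.025]
((0.5399317741394043, -0.03332988917827606), (0.23230178654193878, 0.3293715715408325), 6.345442295074463)
0.05 [ 0.547 -0.034  0.103] [0.003 0.003 0.001 0.011 0.002 0.004]
0.2 [ 0.547 -0.034  0.103] [0.003 0.003 0.001 0.011 0.002 0.004]
0.3 [ 0.547 -0.034  0.103] [0.003 0.003 0.001 0.011 0.002 0.004]
[[ 0.487  0.06 ]
 [ 0.497 -0.039]
 [ 0.507 -0.139]
 [ 0.586  0.071]
 [ 0.596 -0.029]
 [ 0.607 -0.128]]
```

Call:
drive_tool:
  angular:
    - [0, 0, 0]
    - [0, 0, 0]
    - [0, 0, 0]
    - [0, 0, 0]
    - [0, 0, 0]
    - [0, 0, 0]
    - [0, 0, 0]
    - [0, 0, 0]
    - [0, 0, 0]
    - [0, 0, 0]
    - [0, 0, 0]
    - [0, 0, 0]
    - [0, 0, 0]
    - [0, 0, 0]
    - [0, 0, 0]
    - [0, 0, 0]
    - [0, 0, 0]
    - [0, 0, 0]
    - [0, 0, 0]
    - [0, 0, 0]
  delta_pos:
    - [-1.3, -1.2, 0]
    - [-2.6, -2.4, 0]
    - [-2.6, -2.4, 0]
    - [-2.6, -2.4, 0]
    - [-2.6, -2.4, 0]
    - [-2.6, -2.4, 0]
    - [-2.6, -2.4, 0]
    - [-2.6, -2.4, 0]
    - [-2.6, -2.4, 0]
    - [-2.6, -2.4, 0]
    - [-2.6, -2.4, 0]
    - [-2.6, -2.4, 0]
    - [-2.6, -2.4, 0]
    - [-2.6, -2.4, 0]
    - [-2.6, -2.4, 0]
    - [-2.6, -2.4, 0]
    - [-2.6, -2.4, 0]
    - [-2.6, -2.4, 0]
    - [-2.6, -2.4, 0]
    - [-2.6, -2.4, 0]
  gripper: [0, 0, 0, 0, 0, 0, 0, 0, 0, 0, 0, 0, 0, 0, 0, 0, 0, 0, 0, 0]

```text
time_s: 2.65
tool_pos: [0.5391, -0.0148, 0.2006]
tool_rot: [180.0, 0.0, 158.8]
force: [0.3, 0.1, 0.2]
grip_width: 0.0006
grasp_force: 0.0
```

Call:
drive_tool:
  angular:
    - [0, 0, -0.12]
    - [0, 0, -0.12]
    - [0, 0, -0.12]
    - [0, 0, -0.12]
    - [0, 0, 0]
    - [0, 0, 0]
    - [0, 0, 0]
  delta_pos:
    - [0, 0, -1]
    - [0, 0, -1]
    - [0, 0, -1]
    - [0, 0, -1]
    - [0, 0, 0]
    - [0, 0, 0]
    - [0, 0, 0]
  gripper: [0, 0, 0, 0, 0, 0, 0]

```text
time_s: 3.35
tool_pos: [0.5382, -0.0135, 0.2397]
tool_rot: [180.0, -0.0, -173.8]
force: [-1.1, -0.7, -0.5]
grip_width: -0.0001
grasp_force: 0.0
```

```bash
python3 - <<'E'
from h import *
o=telemetry.get_obs(); print({k:np.round(o[k],3) for k in("time_s","tool_pos","tool_rot","force","grip_width","qpos")})
c=eyes.read_camera("wrist"); im=c["pixels"][:,:,::-1].copy()
P=[]
for d in models.cut_out(c,"cover1"):
    w=to_w(c,d["centre"],.05)[:2]; print(round(d["p"],2),w.round(3),d["pixels"].sum())
    if np.linalg.norm(w-[.54,-.03])<.17: P.append(w)
for d in models.search_frame(c,"sort1"): print("sort",round(d["p"],2),to_w(c,d["centre"],.058)[:2].round(3))
x=np.array([.547,-.034,.105])
for g in grid(x): cv2.circle(im,tuple(int(v) for v in to_p(c,[*g,.05])),4,(255,0,0),2)
cv2.imwrite("pics/w1.png",im)
E
```

```text
{'time_s': np.float64(3.35), 'tool_pos': array([ 0.538, -0.013,  0.24 ]), 'tool_rot': array([ 1.79991e+02, -4.60000e-02, -1.73793e+02]), 'force': array([-1.099, -0.692, -0.511]), 'grip_width': np.float64(-0.0), 'qpos': array([-28.572,   3.518,  28.621,  96.574,  -1.712,  80.388,  96.498])}
0.94 [ 0.593 -0.131] 6029
0.94 [0.362 0.14 ] 1692
0.89 [0.565 0.063] 5868
0.73 [ 0.495 -0.043] 9782
0.72 [ 0.524 -0.264] 5841
0.71 [0.483 0.056] 9714
0.64 [ 0.579 -0.032] 5702
0.48 [ 0.552 -0.089] 345
0.47 [ 0.38  -0.082] 129
sort 0.81 [ 0.55  -0.089]
sort 0.6 [0.537 0.012]
```

View pics/w1.png

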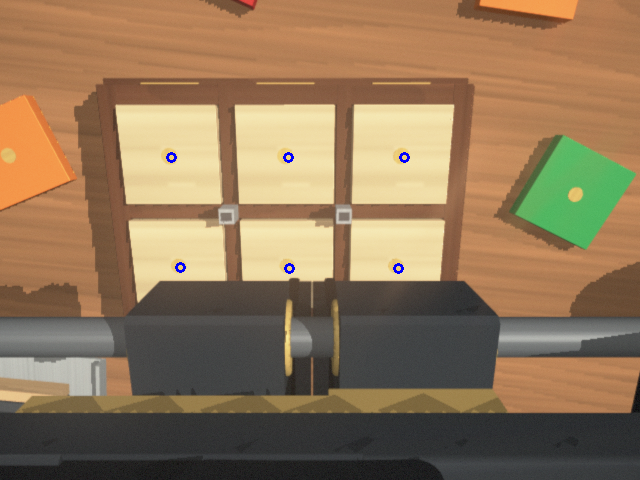

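The wrist view shows all six covers and both sorts, at (228, 214) and (344, 214). My predicted dots land about 3 mm to the +y side of the brass dots, so I shift the case centre to (0.546, -0.0365). The tool is now aligned with the case, so I start probing at the -x row's +y cover.

Call:
drive_tool:
  angular:
    - [0, 0, 0]
    - [0, 0, 0]
    - [0, 0, 0]
    - [0, 0, 0]
    - [0, 0, 0]
    - [0, 0, 0]
    - [0, 0, 0]
    - [0, 0, 0]
    - [0, 0, 0]
    - [0, 0, 0]
    - [0, 0, 0]
    - [0, 0, 0]
  delta_pos:
    - [0.96, 0.95, 2]
    - [0.96, 0.95, 2]
    - [0.96, 0.95, 2]
    - [0.96, 0.95, 2]
    - [0.96, 0.95, 2]
    - [0.96, 0.95, 2]
    - [0.96, 0.95, 2]
    - [0.96, 0.95, 2]
    - [0, 0, 0.7]
    - [0, 0, 0.5]
    - [0, 0, 0]
    - [0, 0, 0]
  gripper: [0, 0, 0, 0, 0, 0, 0, 0, 0, 0, 0, 0]

```text
time_s: 4.7
tool_pos: [0.4551, 0.0532, 0.0691]
tool_rot: [-180.0, 0.1, -173.7]
force: [0.2, 0.5, 0.4]
grip_width: 0.0004
grasp_force: 0.0
```

Call:
drive_tool:
  angular:
    - [0, 0, 0]
    - [0, 0, 0]
    - [0, 0, 0]
    - [0, 0, 0]
    - [0, 0, 0]
    - [0, 0, 0]
  delta_pos:
    - [0, 0, 0.15]
    - [0, 0, 0.15]
    - [0, 0, 0.15]
    - [0, 0, 0]
    - [0, 0, 0]
    - [0, 0, 0]
  gripper: [0, 0, 0, 0, 0, 0]

```text
time_s: 5.3
tool_pos: [0.4539, 0.0536, 0.0638]
tool_rot: [180.0, 0.0, -173.7]
force: [0.2, -0.1, 0.4]
grip_width: 0.0007
grasp_force: 0.0
```

Just at contact height; go 2.5 mm lower.

Call:
drive_tool:
  angular:
    - [0, 0, 0]
    - [0, 0, 0]
    - [0, 0, 0]
    - [0, 0, 0]
  delta_pos:
    - [0, 0, 0.1]
    - [0, 0, 0.1]
    - [0, 0, 0.05]
    - [0, 0, 0]
  gripper: [0, 0, 0, 0]

```text
time_s: 5.7
tool_pos: [0.4538, 0.0535, 0.0611]
tool_rot: [-180.0, -0.0, -173.7]
force: [-0.3, -0.2, -0.1]
grip_width: 0.0003
grasp_force: 0.0
```

```bash
python3 - <<'E'
from h import *
c=eyes.read_camera("wrist");s=eyes.read_camera("scene")
u=cv2.resize(s["pixels"][200:340,200:420],(800,509))
cv2.imwrite("pics/a.png",np.vstack([cv2.resize(c["pixels"],(400,300))[:,:,::-1],cv2.resize(u,(400,255))[:,:,::-1]]))
o=telemetry.get_obs(); print(o["force"],o["tool_pos"])
E
```

```text
[ 0.30221757  0.6349422  -0.83178051] [0.45384347 0.05355107 0.06122976]
```

View pics/a.png

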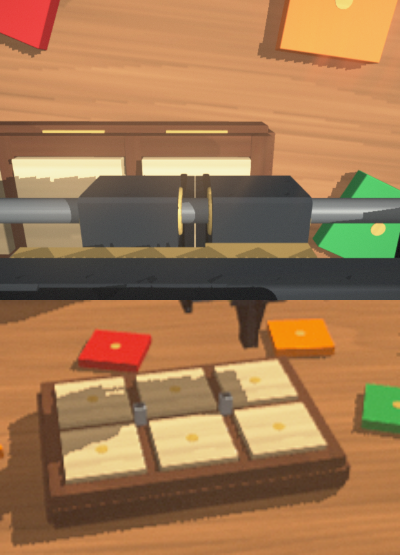

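```bash
python3 - <<'E'
from h import *
x=[.546,-.0365,.105]; R2=lambda a,b:np.array([np.cos(x[2])*a-np.sin(x[2])*b+x[0],np.sin(x[2])*a+np.cos(x[2])*b+x[1]])
o=telemetry.get_obs(); t=np.array(o["tool_pos"])
s=eyes.read_camera("scene");c=eyes.read_camera("wrist")
for k,q,box in(("s",s,(280,190,400,280)),("w",c,(150,150,450,375))):
    im=q["pixels"][:,:,::-1].copy(); a,b,e,f=box; z=800/(e-a)
    im=cv2.resize(im[b:f,a:e],None,fx=z,fy=z)
    def m(p,col): cv2.circle(im,tuple(int(v) for v in (to_p(q,p)-[a,b])*z),5,col,2)
    m([t[0],t[1],t[2]-.014],(255,0,0))
    for i,j in((-92,58),(-92,142),(-8,58),(-8,142)): m([*R2(i/1e3,j/1e3),.05],(0,0,255))
    m([*R2(-.05,.1),.05],(0,255,0))
    cv2.imwrite(f"pics/b{k}.png",im)
E
```

```text
(no output)
```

View pics/bs.png

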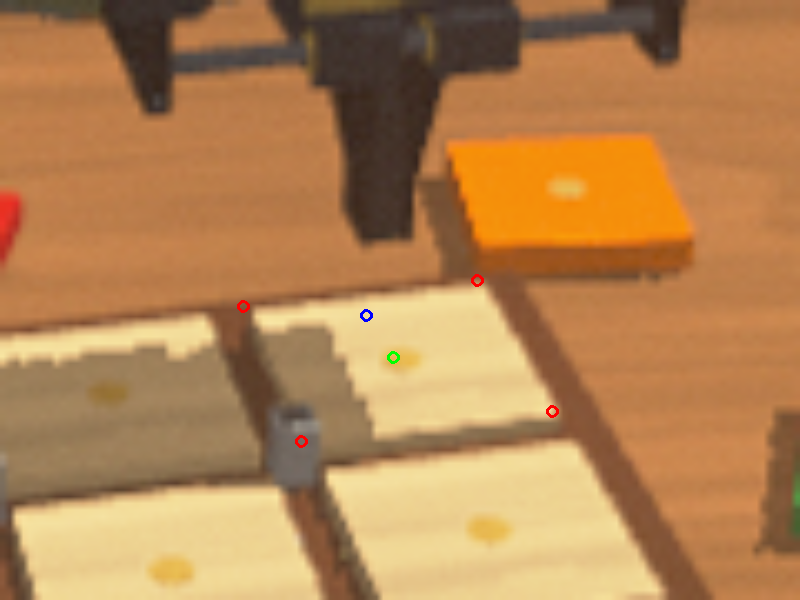

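View pics/bw.png

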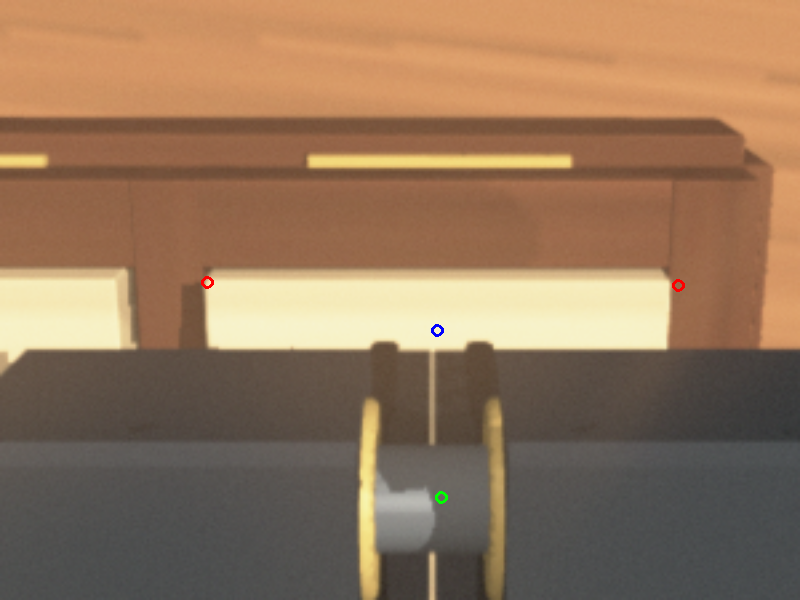

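```bash
python3 - <<'E'
from h import *
o=telemetry.get_obs(); t=np.array(o["tool_pos"]); print(t,o["force"],env.finger_overhang,o["grip_width"])
s=eyes.read_camera("scene"); print(s["origin"],s["orientation"])
for dz in(-.014,0,.01,.02,.05,.07,.1): print(dz,((to_p(s,t+[0,0,dz])-[280,190])*6.667).round(0))
for dx in(-.02,-.04): print(dx,((to_p(s,t+[dx,0,-.014])-[280,190])*6.667).round(0))
for p,z in(((.0,.0),0),): pass
for n,p in dict(case=(.546,-.0365,.03),tin_red=(.576,.37,.04),stick=(.345,.412,.01),loupe=(.316,-.311,.022)).items():
    print(n,to_p(s,p).round(0),[np.round(d["centre"],0) for d in models.search_frame(s,n)[:1]])
E
```

```text
[0.45388678 0.05358155 0.06128976] [0.348656   0.11556623 0.2110154 ] 0.014 0.0005216287914181209
[ 1.29203949 -0.09750359  0.57460107] [-122.20075893   -0.24605247   83.98624627]
-0.014 [366. 315.]
0 [368. 280.]
0.01 [369. 255.]
0.02 [370. 230.]
0.05 [373. 152.]
0.07 [376.  98.]
0.1 [379.  16.]
-0.02 [357. 285.]
-0.04 [349. 256.]
case [299. 269.] [array([301., 300.])]
tin_red [490. 263.] [array([501., 265.])]
stick [463. 221.] [array([462., 223.])]
loupe [183. 225.] [array([180., 224.])]
```

Call:
drive_tool:
  angular:
    - [0, 0, 0]
    - [0, 0, 0]
    - [0, 0, 0]
  delta_pos:
    - [0, 0, 0.1]
    - [0, 0, 0.1]
    - [0, 0, 0]
  gripper: [0, 0, 0]

```text
time_s: 6.45
tool_pos: [0.4537, 0.0535, 0.0591]
tool_rot: [-180.0, -0.0, -173.7]
force: [-0.0, 0.7, -0.1]
grip_width: 0.0004
grasp_force: 0.0
```

Call:
drive_tool:
  angular:
    - [0, 0, 0]
    - [0, 0, 0]
    - [0, 0, 0]
    - [0, 0, 0]
    - [0, 0, 0]
  delta_pos:
    - [0, 0, 0.1]
    - [0, 0, 0.1]
    - [0, 0, 0.1]
    - [0, 0, 0.1]
    - [0, 0, 0]
  gripper: [0, 0, 0, 0, 0]

```text
time_s: 6.95
tool_pos: [0.4537, 0.0535, 0.0551]
tool_rot: [-180.0, -0.0, -173.7]
force: [-0.4, 0.2, 0.1]
grip_width: 0.0004
grasp_force: 0.0
```

Call:
drive_tool:
  angular:
    - [0, 0, 0]
    - [0, 0, 0]
    - [0, 0, 0]
    - [0, 0, 0]
    - [0, 0, 0]
  delta_pos:
    - [0, 0, 0.15]
    - [0, 0, 0.15]
    - [0, 0, 0.15]
    - [0, 0, 0.15]
    - [0, 0, 0]
  gripper: [0, 0, 0, 0, 0]

```text
time_s: 7.45
tool_pos: [0.4536, 0.0535, 0.049]
tool_rot: [-180.0, -0.0, -173.7]
force: [0.6, 0.2, 0.3]
grip_width: 0.0005
grasp_force: 0.0
```

```bash
python3 - <<'E'
from h import *
o=telemetry.get_obs(); print(o["force"],o["tool_pos"])
s=eyes.read_camera("scene")
cv2.imwrite("pics/d.png",cv2.resize(s["pixels"][190:280,280:400],(800,600))[:,:,::-1])
E
```

```text
[0.55643776 0.20784432 0.27820403] [0.45362715 0.05351973 0.04897772]
```

View pics/d.png

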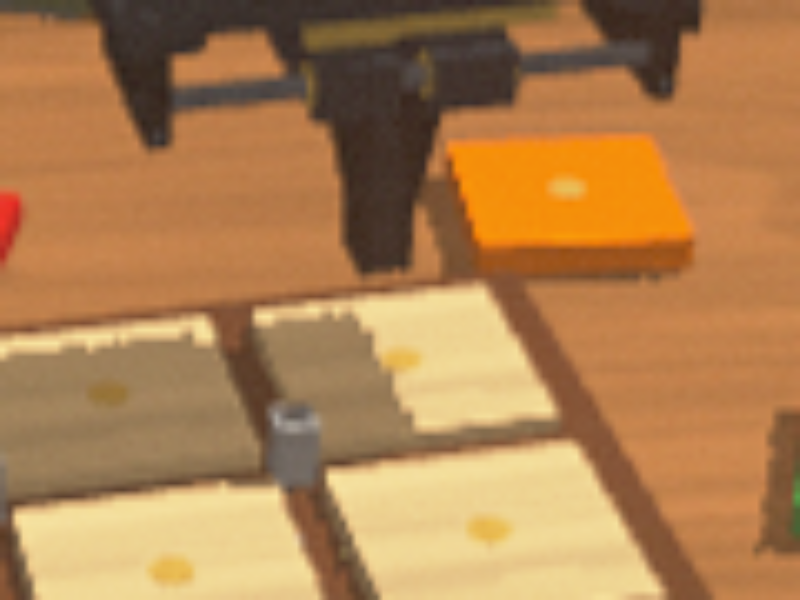

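```bash
python3 - <<'E'
from h import *
o=telemetry.get_obs(); t=np.array(o["tool_pos"])
c=eyes.read_camera("wrist"); print(c["origin"]-t,c["orientation"],c["mtx"])
cv2.imwrite("pics/w2.png",c["pixels"][:,:,::-1])
for dx in(0.011,0,-.011,-.04):
  for dz in(-.014,0,.018,.03): print(dx,dz,to_p(c,t+[dx,0,dz]).round(0))
E
```

```text
[-0.06975039 -0.00917613  0.18402346] [ 1.65088659e+02 -3.81820038e-02  9.63095323e+01] [[429.3575983    0.         311.58597823]
 [  0.         429.3575983  239.19137051]
 [  0.           0.           1.        ]]
0.011 -0.014 [312. 295.]
0.011 0 [312. 307.]
0.011 0.018 [312. 324.]
0.011 0.03 [312. 338.]
0 -0.014 [314. 274.]
0 0 [315. 284.]
0 0.018 [315. 300.]
0 0.03 [315. 312.]
-0.011 -0.014 [317. 253.]
-0.011 0 [317. 262.]
-0.011 0.018 [318. 275.]
-0.011 0.03 [318. 286.]
-0.04 -0.014 [324. 193.]
-0.04 0 [325. 198.]
-0.04 0.018 [326. 206.]
-0.04 0.03 [327. 212.]
```

View pics/w2.png

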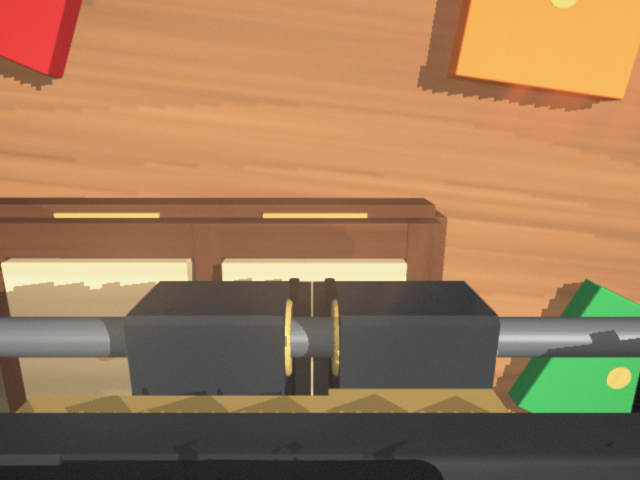

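Both cameras agree that the tip sits about 18 mm behind the TCP, not 14 mm ahead of it, so contact should come at a TCP height of about 0.032. I'll continue down with care.

Call:
drive_tool:
  angular:
    - [0, 0, 0]
    - [0, 0, 0]
    - [0, 0, 0]
    - [0, 0, 0]
    - [0, 0, 0]
    - [0, 0, 0]
  delta_pos:
    - [0, 0, 0.3]
    - [0, 0, 0.3]
    - [0, 0, 0.2]
    - [0, 0, 0.1]
    - [0, 0, 0.1]
    - [0, 0, 0]
  gripper: [0, 0, 0, 0, 0, 0]

```text
time_s: 8.15
tool_pos: [0.4538, 0.0535, 0.0391]
tool_rot: [180.0, -0.0, -173.7]
force: [0.5, -0.3, 0.0]
grip_width: 0.0006
grasp_force: 0.0
```

Call:
drive_tool:
  angular:
    - [0, 0, 0]
    - [0, 0, 0]
    - [0, 0, 0]
    - [0, 0, 0]
  delta_pos:
    - [0, 0, 0.1]
    - [0, 0, 0.1]
    - [0, 0, 0.1]
    - [0, 0, 0]
  gripper: [0, 0, 0, 0]

```text
time_s: 8.55
tool_pos: [0.4537, 0.0535, 0.0361]
tool_rot: [-180.0, -0.0, -173.7]
force: [0.1, -0.1, 0.4]
grip_width: 0.0008
grasp_force: 0.0
```

Call:
drive_tool:
  angular:
    - [0, 0, 0]
    - [0, 0, 0]
    - [0, 0, 0]
  delta_pos:
    - [0, 0, 0.1]
    - [0, 0, 0.1]
    - [0, 0, 0]
  gripper: [0, 0, 0]

```text
time_s: 8.85
tool_pos: [0.4537, 0.0535, 0.0341]
tool_rot: [-180.0, -0.0, -173.7]
force: [-0.7, -0.3, -0.5]
grip_width: 0.0005
grasp_force: 0.0
```

Call:
drive_tool:
  angular:
    - [0, 0, 0]
    - [0, 0, 0]
    - [0, 0, 0]
  delta_pos:
    - [0, 0, 0.1]
    - [0, 0, 0.1]
    - [0, 0, 0]
  gripper: [0, 0, 0]

```text
time_s: 9.15
tool_pos: [0.4537, 0.0535, 0.0321]
tool_rot: [-180.0, -0.0, -173.7]
force: [0.1, -0.1, -0.3]
grip_width: 0.0004
grasp_force: 0.0
```

Call:
drive_tool:
  angular:
    - [0, 0, 0]
    - [0, 0, 0]
    - [0, 0, 0]
  delta_pos:
    - [0, 0, 0.1]
    - [0, 0, 0.1]
    - [0, 0, 0]
  gripper: [0, 0, 0]

```text
time_s: 9.45
tool_pos: [0.4537, 0.0535, 0.0301]
tool_rot: [-180.0, -0.0, -173.7]
force: [-0.5, 0.7, 0.2]
grip_width: 0.0004
grasp_force: 0.0
```

```bash
python3 - <<'E'
from h import *
o=telemetry.get_obs(); print(o["force"],o["tool_pos"])
s=eyes.read_camera("scene")
cv2.imwrite("pics/e.png",cv2.resize(s["pixels"][190:280,280:400],(800,600))[:,:,::-1])
E
```

```text
[-0.52013021  0.67041526  0.19124301] [0.45371513 0.05354594 0.0301069 ]
```

View pics/e.png

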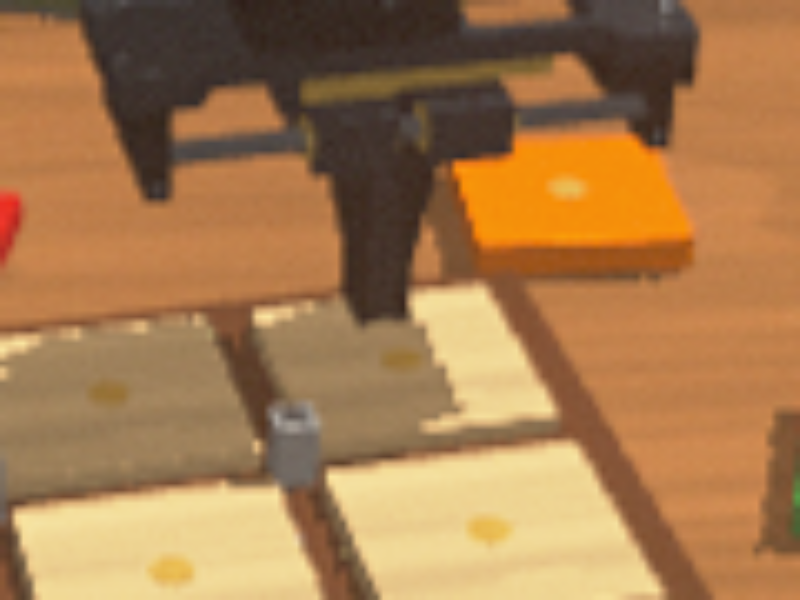

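The fingertip (380, 320 in the crop) is now over the cover's rear part, a few mm above it. I continue in small steps.

Call:
drive_tool:
  angular:
    - [0, 0, 0]
    - [0, 0, 0]
    - [0, 0, 0]
  delta_pos:
    - [0, 0, 0.1]
    - [0, 0, 0.1]
    - [0, 0, 0]
  gripper: [0, 0, 0]

```text
time_s: 9.8
tool_pos: [0.4538, 0.0536, 0.0282]
tool_rot: [180.0, -0.0, -173.7]
force: [-0.5, -0.1, -0.1]
grip_width: 0.0004
grasp_force: 0.0
```

Call:
drive_tool:
  angular:
    - [0, 0, 0]
    - [0, 0, 0]
    - [0, 0, 0]
  delta_pos:
    - [0, 0, 0.1]
    - [0, 0, 0.05]
    - [0, 0, 0]
  gripper: [0, 0, 0]

```text
time_s: 10.1
tool_pos: [0.4539, 0.0536, 0.0281]
tool_rot: [180.0, -0.0, -173.7]
force: [-4.1, -0.7, 12.4]
grip_width: 0.0005
grasp_force: 6.1
```

Firm: it stops dead at 0.0281 with 12 N, so contact height is a TCP z of 0.028. On to the next covers, pressing 2 mm below that.

Call:
drive_tool:
  angular:
    - [0, 0, 0]
    - [0, 0, 0]
    - [0, 0, 0]
    - [0, 0, 0]
    - [0, 0, 0]
    - [0, 0, 0]
    - [0, 0, 0]
    - [0, 0, 0]
    - [0, 0, 0]
    - [0, 0, 0]
    - [0, 0, 0]
    - [0, 0, 0]
  delta_pos:
    - [0, 0, -0.7]
    - [0, 0, -0.6]
    - [0, -2.5, 0]
    - [0, -2.5, 0]
    - [0, -2.5, 0]
    - [0, -2.5, 0]
    - [0, 0, 0.5]
    - [0, 0, 0.5]
    - [0, 0, 0.15]
    - [0, 0, 0.1]
    - [0, 0, 0.1]
    - [0, 0, 0]
  gripper: [0, 0, 0, 0, 0, 0, 0, 0, 0, 0, 0, 0]

```text
time_s: 11.3
tool_pos: [0.4647, -0.0452, 0.0262]
tool_rot: [180.0, -0.0, -173.6]
force: [-1.3, 1.0, 1.2]
grip_width: 0.0003
grasp_force: 0.2
```

Call:
drive_tool:
  angular:
    - [0, 0, 0]
    - [0, 0, 0]
    - [0, 0, 0]
  delta_pos:
    - [0, 0, 0.05]
    - [0, 0, 0]
    - [0, 0, 0]
  gripper: [0, 0, 0]

```text
time_s: 11.6
tool_pos: [0.465, -0.0456, 0.0259]
tool_rot: [180.0, 0.0, -173.7]
force: [-0.4, 1.0, 1.5]
grip_width: 0.0008
grasp_force: 0.8
```

Rocker found: it gives 2.2 mm under about 1 N. One more small press to be sure of the tilt, then lift, move to the middle and press.

Call:
drive_tool:
  angular:
    - [0, 0, 0]
    - [0, 0, 0]
    - [0, 0, 0]
    - [0, 0, 0]
    - [0, 0, 0]
    - [0, 0, 0]
    - [0, 0, 0]
    - [0, 0, 0]
    - [0, 0, 0]
    - [0, 0, 0]
    - [0, 0, 0]
    - [0, 0, 0]
  delta_pos:
    - [0, 0, 0.05]
    - [0, 0, 0]
    - [0, 0, -0.4]
    - [0, 0, -0.6]
    - [0, 0, -0.4]
    - [-1.0, 0, 0]
    - [-1.15, 0, 0]
    - [-1.0, 0, 0]
    - [0, 0, 0]
    - [0, 0, 0.5]
    - [0, 0, 0.5]
    - [0, 0, 0]
  gripper: [0, 0, 0, 0, 0, 0, 0, 0, 0, 0, 0, 0]

```text
time_s: 12.8
tool_pos: [0.4954, -0.0425, 0.0284]
tool_rot: [-180.0, -0.1, -173.7]
force: [-0.0, 0.4, -0.5]
grip_width: 0.0004
grasp_force: 0.0
```

Call:
drive_tool:
  angular:
    - [0, 0, 0]
    - [0, 0, 0]
    - [0, 0, 0]
    - [0, 0, 0]
    - [0, 0, 0]
    - [0, 0, 0]
  delta_pos:
    - [0, 0, 0.1]
    - [0, 0, 0.1]
    - [0, 0, 0.1]
    - [0, 0, 0.1]
    - [0, 0, 0.1]
    - [0, 0, 0]
  gripper: [0, 0, 0, 0, 0, 0]

```text
time_s: 13.4
tool_pos: [0.4959, -0.0425, 0.0253]
tool_rot: [180.0, -0.0, -173.7]
force: [-3.7, 0.1, 9.3]
grip_width: 0.0006
grasp_force: 4.5
```

Sinking at 9 N; continue.

Call:
drive_tool:
  angular:
    - [0, 0, 0]
    - [0, 0, 0]
    - [0, 0, 0]
    - [0, 0, 0]
    - [0, 0, 0]
  delta_pos:
    - [0, 0, 0.1]
    - [0, 0, 0.1]
    - [0, 0, 0.1]
    - [0, 0, 0]
    - [0, 0, 0]
  gripper: [0, 0, 0, 0, 0]

```text
time_s: 13.9
tool_pos: [0.4958, -0.0424, 0.0223]
tool_rot: [180.0, -0.0, -173.7]
force: [-3.7, -0.9, 9.3]
grip_width: 0.0003
grasp_force: 4.7
```

Call:
drive_tool:
  angular:
    - [0, 0, 0]
    - [0, 0, 0]
    - [0, 0, 0]
    - [0, 0, 0]
  delta_pos:
    - [0, 0, 0.1]
    - [0, 0, 0]
    - [0, 0, 0]
    - [0, 0, 0]
  gripper: [0, 0, 0, 0]

```text
time_s: 14.3
tool_pos: [0.4958, -0.0424, 0.0221]
tool_rot: [179.9, -0.0, -173.7]
force: [-6.9, -0.0, 15.7]
grip_width: 0.0004
grasp_force: 8.1
```

Home: it stopped at 0.0221, 6 mm down, with the force rising to 16 N. Now lift clear and look.

Call:
drive_tool:
  angular:
    - [0, 0, 0]
    - [0, 0, 0]
    - [0, 0, 0]
    - [0, 0, 0]
    - [0, 0, 0]
    - [0, 0, 0]
    - [0, 0, 0]
    - [0, 0, 0]
    - [0, 0, 0]
  delta_pos:
    - [0, 0, -0.5]
    - [0, 0, -1]
    - [0, 0, -2]
    - [0, 0, -3]
    - [0, 0, -4]
    - [0, 0, -4]
    - [0, 0, -4]
    - [0, 0, 0]
    - [0, 0, 0]
  gripper: [0, 0, 0, 0, 0, 0, 0, 0, 0]

```text
time_s: 15.2
tool_pos: [0.4967, -0.0423, 0.2064]
tool_rot: [180.0, 0.1, -173.7]
force: [-1.1, -0.1, -0.3]
grip_width: 0.0002
grasp_force: 0.0
```

```bash
python3 - <<'E'
from h import *
print(telemetry.get_obs()["tool_pos"],telemetry.get_obs()["force"])
s=eyes.read_camera("scene")
cv2.imwrite("pics/f.png",cv2.resize(s["pixels"][215:335,210:370+30],(800,505))[:,:,::-1])
E
```

```text
[ 0.49672569 -0.04233735  0.20639954] [-1.10459935 -0.11906777 -0.26702019]
```

View pics/f.png

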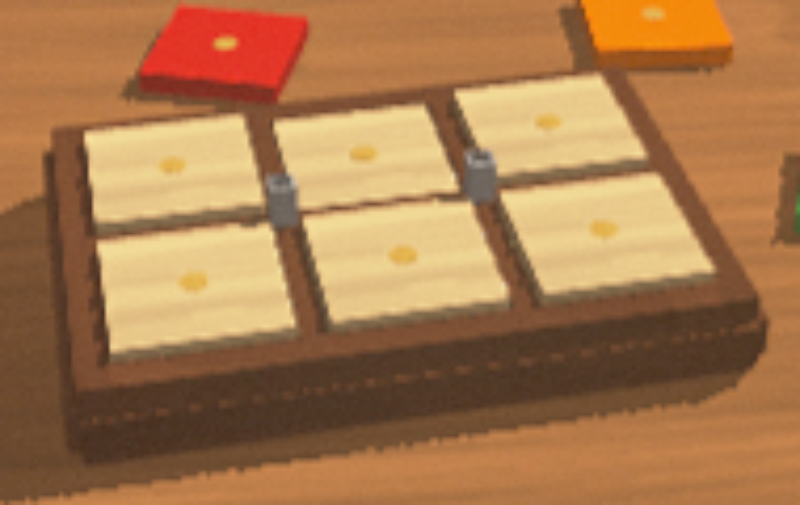

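The rear middle cover, with its dot at (363, 153), is flush. The other five covers stand proud, and both sorts are still upright at (283, 200) and (480, 175). The arm is clear.

```bash
python3 -c "
from cell import env
print(env.sign_off())"
```

```text
the job is handed in; nothing more can be done
None
```

The rocker was the middle cover of the row nearest the robot: I tipped it at its edge, then pressed it 6 mm down until flush, moved the arm clear and handed the job in at about 15 s (no verdict came back).

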